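# Find the balance point of a counterweighted bar

## Robot

A 6-joint arm with a two-finger parallel gripper is mounted at the origin on a cart in front of the work surface, level with it; the furniture and walls round the work are solid. World frame = base frame: x ahead of the robot, y to its left, z up, the work surface at z = 0. Lengths are in mm, angles in rad, forces in N, time in s.
With the tool pointing down it reaches from about 325 to 775 mm from the base axis. Payload 9.3 kg.
Tool frame: the origin (TCP) lies on the centre line of the jaws, within the pads' length; the fingertips stand 25 mm ahead of it and the grasp point (between the pads) lies 6 mm ahead of it; z points along the fingers, y is the line along which they close (so a half turn about z gives the same grasp; the last joint's range is limited). The gripper opens to 85 mm and grips with 20 to 120 N. Pads are 22 mm wide; open, the fingers measure 114 mm over their backs; the gripper's body (76 mm by 85 mm) begins 54 mm behind the grasp point. The pads swing forward as they close: fully open they stand 13 mm farther back than shut.
Start: joints at [-1.398, 0.259, 0.021, 1.334, 0, 1.418], TCP at [176.03, -521.066, 256.279] pointing down, gripper open.
Joint ranges: [-3.04, 3.04], [-0.91, 1.82], [-1.04, 1.36], [-1.92, 1.95], [-1.52, 1.45], [-3.14, 3.14]. Speed limits (rad/s): [2.22, 2.22, 2.79, 3.14, 3.14, 3.14].

## Interface

Orientations are given as a unit quaternion [w, x, y, z].
In Python, from workcell import robot gives the robot as it stands. The module is installed in compiled form; this text tells all that it offers.
- The arm moves only by the shell command python3 -m jog 'ROWS'. ROWS is JSON, a list of rows, each a list of 5 numbers: the shift along the tool's x, y, z in mm, then the turn about the tool's z in degrees, then the opening, from 0 (shut) to 1 (fully open). In form: [[x, y, z, spin, jaw], ...]. A call has exactly 8 rows; each row is the pose to reach, as a shift and turn from the pose commanded when the call began, along the tool's axes at that moment; what a row does not reach only later rows make up. A row lasts 1/12 s, in which the tool goes at most 41.7 mm and 7.16 degrees, less where a joint would pass 70% of its speed; a pose out of reach is approached as far as the arm can. A call with a gripper value outside its range is refused whole. The fingers move at their own pace and stop on an object; the grip force is fixed at half the most. Time passes only in rows, so rows that repeat a pose let the fingers close, or fill a call up. It gives the time, the measured TCP pose, the force, the opening and the grip force at its end, in the units of the state.
- robot.get_obs(): the state, without advancing time (a new reading comes with each control period).
- robot.get_image(name): name is "side" or "top"; returns the picture (420x560x3 uint8, red, green, blue); there is no depth.
- robot.camera_info(name): a dict with "camera_matrix" (3x3 intrinsics, pixels), "cam_to_world" (4x4, takes a point from camera to world coordinates). Camera axes: x right, y down, z forward; pixel columns grow to the right and rows downward; lengths in mm; the calibration is good to about 2 mm. A picture is of the moment at which its call begins. camera_info takes no time and is no camera call.
- robot.finish_job(): hands the job in; it is judged then, once.
The state is a dict: "time": time; "q": joint angles; "joint_vel": joint speeds; "joint_torque": joint torques, N m; "position": TCP position; "tcp_rot": TCP orientation; "wrist_force": force on the tool from outside, world axes, zero at the start; "torque": the same for the moment, N m; "finger_gap": finger opening in mm; "finger_force": force on a finger pad.
Only numpy, scipy, OpenCV 4.12 (cv2) and the standard library are available. Lean on these libraries where they do the work, as an engineer would, in place of code of your own. Each camera call takes 0.05 s, during which the arm holds its last target. There are 200 camera calls.

## Task

Draw the counterweighted steel bar out of its cradle, where only its bare end can be got hold of, lay it flat on the mat or bench clear of the cradle and stand, and let go. Then take it again nearer its middle and balance it, weight uppermost, straight across the top edge of the balance stand, so that it stays level on that edge alone when released; how heavy the weight is differs every time, so the balance point has to be found. Leave the tape roll, the pot and the solder spool where they are.

Things in the scene. Friction and masses are not known exactly. Their poses are not given: they have to be found in the camera images.
- bar_mid (a point): Centre (half-way along, across and up) of the loose steel bar: flat, round ends, 190 x 20 x 12 mm, 240 g. x runs along the bar toward the weighted end (ends at x = -95 and +95 mm), y across, z up through its top. It starts flat in the cradle, weight up. Its underside is flat and clear; grasp it across its 20 mm width.
- bare_end (a point): Tip of the bar's bare end (x = -95 mm from bar_mid, half-way up; same axes), marked by a small dark dot on top. At the start it sticks out 70 to 80 mm beyond the cradle's mouth, 5 mm above the mat.
- counterweight (a joint): Place of the dark steel counterweight on the bar: its centre is at x = 58 mm + this value (m, -0.018 to 0.018) from bar_mid. It is clamped tight and does not shift in handling. Its mass M is unknown, 96 to 272 g, so the centre of mass of the whole lies at M / (M + 240 g) of the weight's x. Released off balance, the bar tips and its heavy end sinks to the bench.
- weight_top (a point): Centre of the top face of the counterweight, 26 mm above bar_mid. The weight is a block 34 mm along the bar, 32 mm wide, standing 20 mm above the bar's top, with a 5 mm screw head on it and side cheeks reaching down to 2 mm above the bar's underside.
- stand_edge (a point): Centre of the top edge of the balance stand: a fixed steel blade on a grey foot plate 90 x 70 x 8 mm. The edge is a level flat 12 mm wide (this point's x) and 50 mm long (its y), 26 mm above the bare bench. The bar goes across it: bar x along this x, either way round. It stays level only with its centre of mass over the 12 mm flat.
- cradle_mouth (a point): Middle of the cradle's open end, at the top of its floor. The cradle is a fixed, grey, open-topped channel on the mat: 130 mm long, 44 mm wide inside, walls 6 mm thick and 34 mm high, floor 5 mm thick. x points from the mouth to the closed far end; draw the bar out along -x (about 130 mm frees the weighted end).
- mat_centre (a point): Middle of the top of the blue mat, 260 mm (x) by 360 mm (y), 3 mm thick, fixed; its top is at z = 0.003. Around it the bench top is at z = 0; the bench's right edge is at y = 0, its front edge at x = 0.30.
- tape_roll: Bystander: loose roll of black tape lying flat, 70 mm across, 18 mm high; origin under its centre.
- pot: Bystander: loose small white pot with lid, 44 mm across, 32 mm high; origin under its centre.
- spool: Bystander: loose blue and white solder spool, 53 mm across, 35 mm high; origin under its centre.

How it is judged:
By the outcome, as a careful person would: the job done as asked, in the order asked, and still so for the second after the job is handed in, with the robot touching nothing.
It also fails if it takes over 64 s, if anything falls off the work surface, if the arm or the gripper's body presses on something with over 40 N, if the wrist force passes 120 N, or if a joint passes its speed limit or range.

## Working session

There is one attempt and no reset: what is moved stays moved. The work goes in short steps, Python scripts to look and compute and a shell command to move; the robot and the scene stay as the last step left them, time stands still between calls to the robot, and variables do not carry over. Pictures are saved under pics/ and viewed, at most 11 in all, crops included, and the job is handed in when it is done.

```bash
mkdir -p pics; cat > h.py <<'E'
import numpy as np, cv2
from workcell import robot
def snap(n,f):
    im=robot.get_image(n); cv2.imwrite(f,cv2.cvtColor(im,cv2.COLOR_RGB2BGR)); return im
def ray(n,u,v,z):
    c=robot.camera_info(n);K=np.array(c["camera_matrix"]);T=np.array(c["cam_to_world"])
    d=T[:3,:3]@np.linalg.inv(K)@[u,v,1];o=T[:3,3];return o+d*(z-o[2])/d[2]
def proj(n,p):
    c=robot.camera_info(n);K=np.array(c["camera_matrix"]);T=np.linalg.inv(np.array(c["cam_to_world"]))
    q=K@(T[:3,:3]@np.array(p,float)+T[:3,3]);return q[:2]/q[2]
E
python3 - <<'E'
from h import *
np.set_printoptions(precision=3,suppress=True)
snap("top","pics/t0.png");snap("side","pics/s0.png")
for n in("top","side"):print(robot.camera_info(n))
o=robot.get_obs();print(o)
E
```

```text
{'camera_matrix': array([[494.187,   0.   , 275.779],
       [  0.   , 494.187, 214.251],
       [  0.   ,   0.   ,   1.   ]]), 'cam_to_world': array([[   0.024,   -0.996,    0.092,  440.129],
       [  -0.999,   -0.027,   -0.028,  316.993],
       [   0.03 ,   -0.091,   -0.995, 1067.67 ],
       [   0.   ,    0.   ,    0.   ,    1.   ]])}
{'camera_matrix': array([[411.525,   0.   , 283.026],
       [  0.   , 411.525, 211.559],
       [  0.   ,   0.   ,   1.   ]]), 'cam_to_world': array([[   0.996,    0.058,   -0.063,  577.025],
       [   0.082,   -0.42 ,    0.904, -515.466],
       [   0.026,   -0.905,   -0.424,  448.282],
       [   0.   ,    0.   ,    0.   ,    1.   ]])}
{'time': 0.1, 'q': array([-1.398,  0.259,  0.021,  1.334, -0.   ,  1.418]), 'joint_vel': array([ 0.001, -0.002,  0.002, -0.001,  0.001, -0.001]), 'joint_torque': array([  0.003, -55.67 ,  34.507,   0.012,  -0.   ,   0.   ]), 'position': array([ 175.979, -520.862,  255.727]), 'tcp_rot': array([-0.001,  0.987,  0.162, -0.   ]), 'wrist_force': array([ 0.43 , -0.136, -0.414]), 'torque': array([-0.017,  0.024,  0.003]), 'finger_force': 0.0, 'finger_gap': 85.37056659959757}
```

View pics/t0.png

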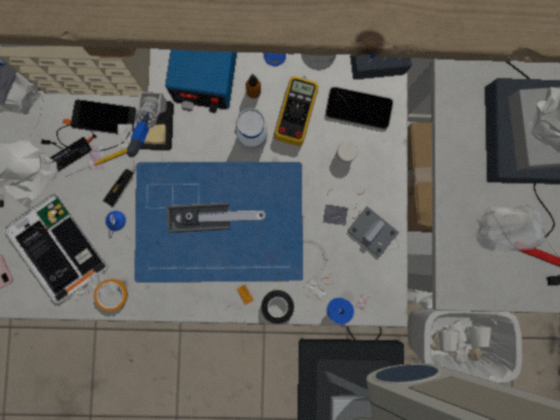

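View pics/s0.png

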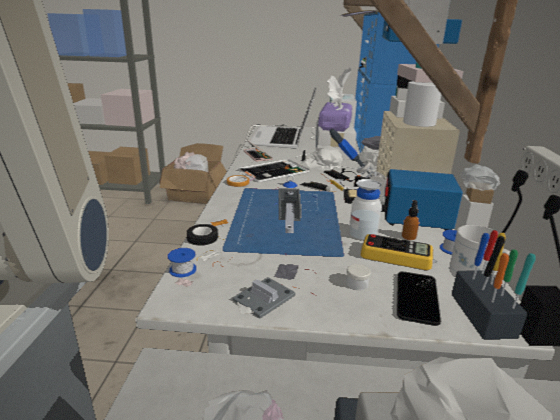

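Top view: bar at (170–265, 216) with bare-end dot near (262,215), cradle spanning x 168–230, and the stand at about (373,232). I'll zoom in on these for accuracy.

```bash
python3 - <<'E'
from h import *
im=cv2.imread("pics/t0.png")
a=cv2.resize(im[190:245,155:275],None,fx=6,fy=6,interpolation=cv2.INTER_CUBIC)
b=cv2.resize(im[200:265,340:405],None,fx=4,fy=4,interpolation=cv2.INTER_CUBIC)
c=np.zeros((600,720,3),np.uint8);c[:330]=a;c[335:595,:260]=b
s=cv2.imread("pics/s0.png")
d=cv2.resize(s[270:325,225:305],None,fx=4.7,fy=4.7,interpolation=cv2.INTER_CUBIC)
c[335:335+d.shape[0],300:300+d.shape[1]]=d
cv2.imwrite("pics/c0.png",c)
for n,u,v,z in[("dot",262,215,14),("tape",278,306,18),("spool",340,310,35),("pot",347,152,32),("wh",187,217,34),("stand",373,230,26)]:print(n,ray("top",u,v,z).round())
E
```

```text
dot [535. 317.  14.]
tape [344. 278.  18.]
spool [340. 150.  35.]
pot [673. 139.  32.]
wh [525. 473.  34.]
stand [508.  80.  26.]
```

View pics/c0.png

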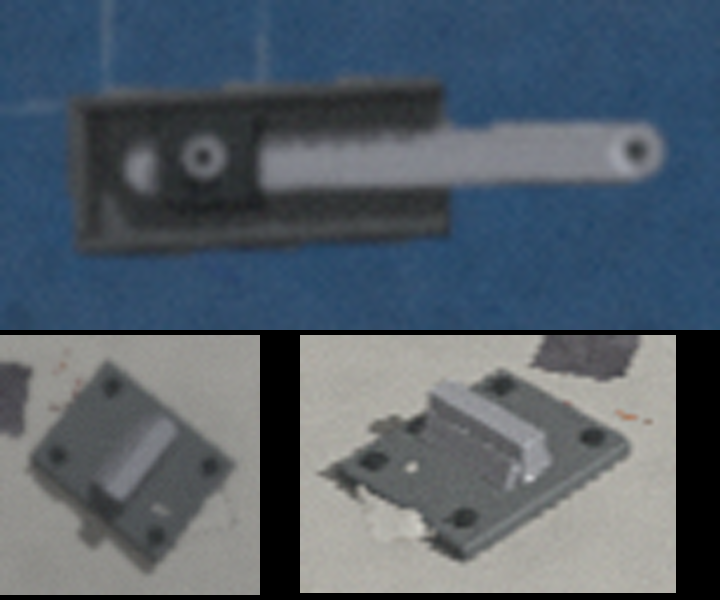

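The crop shows the bare tip at top pixel (265.7,215), the far end at (175.3,218.3) and the screw head at (189,216). The stand's blade runs from (381,222) to (369.5,240).

```bash
python3 - <<'E'
from h import *
T=lambda u,v,z:ray("top",155+u/6,190+v/6,z).round(1)
tip=T(664,151,20);far=T(122,170,20);print("tip",tip,"far",far,np.hypot(*(far-tip)[:2]), np.degrees(np.arctan2(*(far-tip)[[1,0]])))
print("screw",T(204,156,45),"wl",T(162,155,40),"wr",T(262,155,40))
print("cradle corners",T(72,97,37),T(442,82,37),T(78,250,37),T(448,235,37))
S=lambda u,v,z:ray("top",340+u/4,200+(v-335)/4,z).round(1)
print("blade",S(167,422,26),S(118,495,26),"foot",S(108,362,8),S(233,465,8),S(152,572,8),S(30,460,8))
R=lambda u,v,z:ray("side",225+(u-300)/4.7,270+(v-335)/4.7,z).round(1)
print("side blade",R(438,392,26),R(540,442,26),"foot",R(503,370,8),R(630,448,8),R(460,560,8),R(330,470,8))
o=robot.get_obs();print(o["position"],o["tcp_rot"])
E
```

```text
tip [534.  308.8  20. ] far [522.2 499.6  20. ] 191.1645364600872 93.5389423686155
screw [525.8 467.4  45. ] wl [526.2 482.6  40. ] wr [527.1 448.1  40. ]
cradle corners [545.8 515.   37. ] [554.5 387.   37. ] [492.7 510.6  37. ] [501.2 383.2  37. ]
blade [526.   61.5  26. ] [486.5  87.5  26. ] foot [559.2  89.5   8. ] [505.1  21.1   8. ] [446.4  64.9   8. ] [504.9 131.4   8. ]
side blade [488.2  85.1  26. ] [529.3  58.6  26. ] foot [507.9 128.8   8. ] [561.3  83.3   8. ] [506.4  12.5   8. ] [452.2  57.    8. ]
[ 175.97928339 -520.86232732  255.72739752] [-6.00114381e-04  9.86762629e-01  1.62170140e-01 -1.57972794e-05]
```

```bash
cat >> h.py <<'E'
from scipy.spatial.transform import Rotation as Ro
def go(x,y,z,head):
    o=robot.get_obs();R=Ro.from_quat(np.roll(o["tcp_rot"],-1)).as_matrix();p=o["position"]
    d=R.T@(np.array([x,y,z])-p);h=np.degrees(np.arctan2(R[1,0],R[0,0]));s=(h-head+180)%360-180
    print("t%.2f pos"%o["time"],p.round(1),"head %.1f"%h,"-> delta",d.round(1),"spin %.1f"%s,"F",o["wrist_force"].round(2),"T",o["torque"].round(3),"gap %.1f"%o["finger_gap"])
E
python3 -m jog '[[26,-30,0,0,1],[52,-61,0,0,1],[78,-91,0,0,1],[104,-122,0,0,1],[130,-152,0,0,1],[156,-182,0,0,1],[182,-213,0,0,1],[208,-243,0,0,1]]'
python3 -m jog '[[26,-30,0,-7,1],[52,-61,0,-14,1],[78,-91,0,-21,1],[104,-122,0,-28,1],[130,-152,0,-35,1],[156,-182,0,-42,1],[182,-213,0,-49,1],[208,-243,0,-56,1]]'
python3 -c "
from h import *
go(531,359,150,93.5)"
```

```text
time: 0.77
position: [295.3, -222.3, 256.2]
tcp_rot: [-0.0, 0.987, 0.162, 0.0]
wrist_force: [1.4, -0.3, 0.3]
finger_gap: 85.3
finger_force: 0.0
time: 1.43
position: [414.6, 74.8, 256.3]
tcp_rot: [0.0, 0.793, 0.609, 0.0]
wrist_force: [1.3, -1.1, 0.3]
finger_gap: 85.6
finger_force: 0.0
t1.43 pos [414.6  74.8 256.3] head 75.0 -> delta [304.6  39.  106.3] spin -18.5 F [ 1.3  -1.08  0.25] T [-0.072 -0.04   0.022] gap 85.6
```

```bash
python3 -m jog '[[38,5,12,-3,1],[76,10,24,-6,1],[114,15,36,-9,1],[152,20,48,-12,1],[190,24,60,-15,1],[228,29,72,-18,1],[266,34,84,-18.5,1],[304,39,96,-18.5,1]]'
python3 -c "
from h import *
snap('side','pics/s1.png')
s=cv2.imread('pics/s1.png');cv2.imwrite('pics/s1c.png',cv2.resize(s[150:290,220:360],None,fx=4,fy=4,interpolation=cv2.INTER_CUBIC))
go(531,359,32,93.5)"
```

```text
time: 2.1
position: [532.7, 357.3, 159.2]
tcp_rot: [-0.0, 0.687, 0.727, -0.0]
wrist_force: [1.5, 0.2, 0.3]
finger_gap: 85.4
finger_force: 0.0
t2.15 pos [534.1 362.  155.2] head 93.3 -> delta [ -2.9  -2.9 123.2] spin -0.2 F [-2.25  0.49 -2.37] T [ 0.065  0.075 -0.007] gap 85.2
```

View pics/s1c.png

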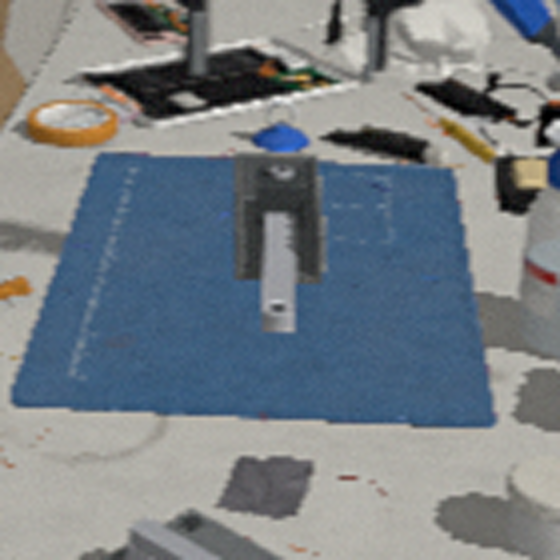

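Side crop: dot at (277,309), i.e. image (289.3,227.3). The bar and cradle are as expected and the fingers hang symmetrically about the bar.

```bash
python3 -c "
from h import *
print(ray('side',289.3,227.3,20))"
python3 -m jog '[[-1,-1.5,25,0,1],[-2,-2.5,50,0,1],[-3,-3,75,0,1],[-3,-3,95,0,1],[-3,-3,110,0,1],[-3,-3,110,0,1],[-3,-3,110,0,1],[-3,-3,110,0,1]]'
python3 -c "
from h import *
go(531,359,30,93.5)"
```

```text
[534.59873043 315.99817746  20.        ]
time: 2.82
position: [530.2, 352.4, 51.2]
tcp_rot: [0.0, 0.687, 0.726, 0.0]
wrist_force: [0.9, -1.2, 0.8]
finger_gap: 85.5
finger_force: 0.0
t2.82 pos [530.2 352.4  51.2] head 93.2 -> delta [ 6.5  1.1 21.2] spin -0.3 F [ 0.94 -1.18  0.81] T [0.009 0.029 0.02 ] gap 85.5
```

```bash
python3 -m jog '[[3,1,8,0,1],[6,1,16,0,1],[6,1,21,0,1],[6,1,21,0,1],[6,1,21,0,0],[6,1,21,0,0],[6,1,21,0,0],[6,1,21,0,0]]'
python3 -m jog '[[0,0,0,0,0],[0,0,0,0,0],[0,0,0,0,0],[0,0,0,0,0],[0,0,0,0,0],[0,0,0,0,0],[0,0,0,0,0],[0,0,0,0,0]]'
python3 -c "
from h import *
go(531,359,30,93.5)"
```

```text
time: 3.48
position: [530.6, 358.3, 29.6]
tcp_rot: [0.0, 0.687, 0.726, 0.0]
wrist_force: [-0.4, -0.4, 0.4]
finger_gap: 38.8
finger_force: 0.0
time: 4.15
position: [530.7, 358.3, 29.7]
tcp_rot: [0.0, 0.687, 0.726, 0.0]
wrist_force: [0.0, -0.0, 6.2]
finger_gap: 18.6
finger_force: 62.7
t4.15 pos [530.7 358.3  29.7] head 93.2 -> delta [ 0.7  0.3 -0.3] spin -0.3 F [ 0.03 -0.02  6.23] T [-0.135  0.025  0.05 ] gap 18.6
```

```bash
python3 -m jog '[[0,0,-2,0,0],[-6,0,-2,0,0],[-18,0,-2,0,0],[-33,0,-2,0,0],[-48,0,-2,0,0],[-63,0,-2,0,0],[-74,0,-2,0,0],[-80,0,-2,0,0]]'
python3 -m jog '[[-5,0,0,0,0],[-15,0,0,0,0],[-30,0,0,0,0],[-45,0,0,0,0],[-58,0,0,0,0],[-68,0,0,0,0],[-72,0,0,0,0],[-72,0,0,0,0]]'
python3 -c "
from h import *
snap('top','pics/t2.png')
t=cv2.imread('pics/t2.png');cv2.imwrite('pics/t2c.png',cv2.resize(t[170:270,160:320],None,fx=5,fy=5,interpolation=cv2.INTER_CUBIC))
go(521,208,30,93.5)"
```

```text
time: 4.82
position: [535.0, 276.0, 31.3]
tcp_rot: [0.0, 0.688, 0.726, -0.0]
wrist_force: [0.8, -0.3, -3.2]
finger_gap: 18.4
finger_force: 61.6
time: 5.48
position: [539.0, 205.4, 31.3]
tcp_rot: [0.0, 0.688, 0.726, -0.0]
wrist_force: [0.4, -0.2, -3.9]
finger_gap: 18.2
finger_force: 61.6
t5.53 pos [539.  206.1  31.4] head 93.1 -> delta [  2.9 -17.9   1.4] spin -0.4 F [ 0.91  0.77 -3.11] T [-0.203 -0.066  0.023] gap 18.6
```

View pics/t2c.png

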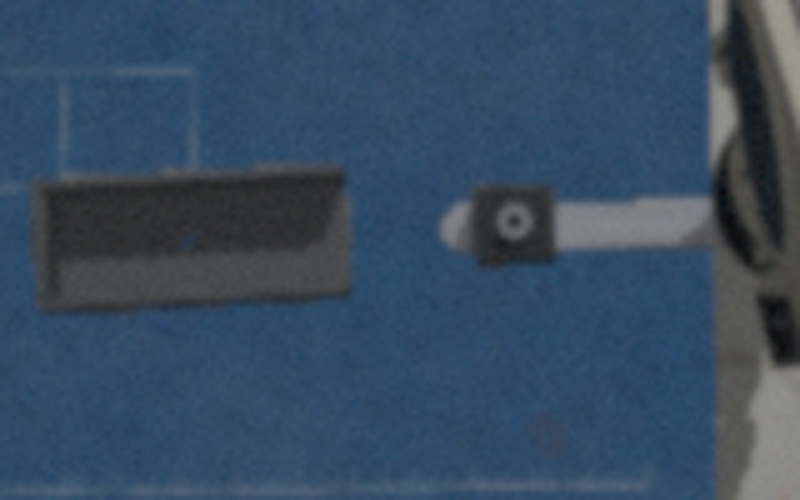

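The bar is fully out of the cradle and about 20 mm clear of it: far end at crop (440,227), weight spanning columns 473–555. Next I'll weigh it by lifting a little.

```bash

python3 -m jog '[[0,0,-6,0,0],[0,0,-12,0,0],[0,0,-18,0,0],[0,0,-22,0,0],[0,0,-22,0,0],[0,0,-22,0,0],[0,0,-22,0,0],[0,0,-22,0,0]]' | grep -E "posi|force"
cat >> h.py <<'E'
def sample(n=16,f=None):
    F=[];T=[]
    for i in range(n):
        robot.get_image("top") if f is None or i<n-1 else snap("side",f);o=robot.get_obs();F.append(o["wrist_force"]);T.append(o["torque"])
    F=np.array(F);T=np.array(T)
    print("F",F.mean(0).round(3),"sd",F.std(0).round(2),"T",T.mean(0).round(4),"sd",T.std(0).round(3))
E
python3 -c "
from h import *
T=lambda u,v,z:ray('top',160+u/5,170+v/5,z).round(1)
print('far',T(440,227,20),'w',T(473,225,40),T(555,225,40),'screw',T(514,222,45))
sample(16,'pics/s3.png')
go(539,206,30,93.5)"
```

```text
position: [538.6, 206.5, 53.0]
wrist_force: [-0.2, 0.3, -3.5]
finger_force: 61.6
far [532.5 346.4  20. ] w [531.9 332.1  40. ] [532.8 297.9  40. ] screw [533.2 315.   45. ]
F [ 0.065  0.041 -3.84 ] sd [0.4  0.51 0.58] T [-0.2625 -0.0117  0.0097] sd [0.023 0.023 0.03 ]
t7.00 pos [538.9 206.5  53.3] head 93.2 -> delta [-0.5  0.1 23.3] spin -0.3 F [-0.46  0.5  -4.48] T [-0.267 -0.012  0.012] gap 18.1
```

```bash

python3 -m jog '[[0,0,6,0,0],[0,0,12,0,0],[0,0,18,0,0],[0,0,22,0,0],[0,0,24,0,0],[0,0,25,0,0],[0,0,26,0,0],[0,0,27,0,0]]' | grep -E "posi|force"
python3 -c "
from h import *
snap('side','pics/s4.png')
s=cv2.imread('pics/s4.png');cv2.imwrite('pics/s4c.png',cv2.resize(s[170:320,220:370],None,fx=4,fy=4,interpolation=cv2.INTER_CUBIC))
go(539,206,26,93.5)"
```

```text
position: [539.0, 206.5, 26.3]
wrist_force: [0.4, 0.0, -2.4]
finger_force: 61.6
t7.72 pos [538.9 206.5  26.2] head 93.2 -> delta [-0.5  0.   0.2] spin -0.3 F [ 0.09  0.03 -3.69] T [-0.172 -0.045 -0.062] gap 18.6
```

View pics/s4c.png

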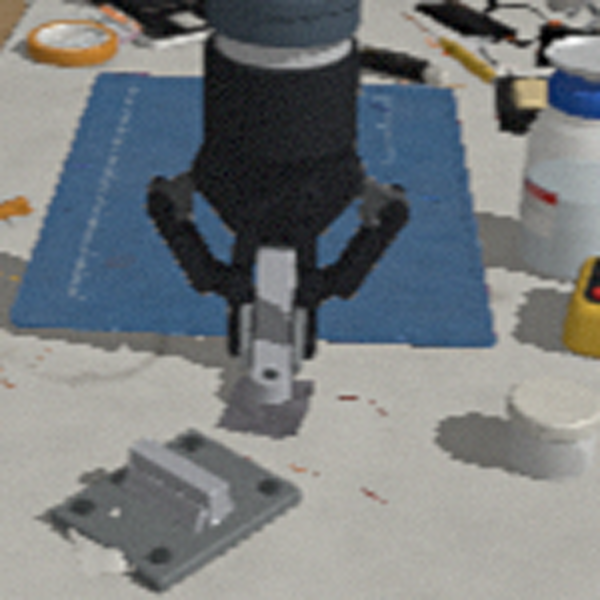

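The bar is held level, just above the mat edge, with nothing around it. I'll open, lift away, and take a zero reading.

```bash

python3 -m jog '[[0,0,0,0,0.3],[0,0,0,0,0.6],[0,0,0,0,1],[0,0,0,0,1],[0,0,0,0,1],[0,0,0,0,1],[0,0,-2,0,1],[0,0,-6,0,1]]' | grep -E "posi|force|gap"
python3 -m jog '[[0,0,-20,0,1],[0,0,-40,0,1],[0,0,-50,0,1],[0,0,-50,0,1],[0,0,-50,0,1],[0,0,-50,0,1],[0,0,-50,0,1],[0,0,-50,0,1]]' | grep -E "posi|force|gap"
python3 -c "
from h import *
sample(16,'pics/s5.png')
snap('top','pics/t5.png')
s=cv2.imread('pics/s5.png');t=cv2.imread('pics/t5.png');
cv2.imwrite('pics/c5.png',np.hstack([cv2.resize(s[170:270,220:320],None,fx=4,fy=4,interpolation=cv2.INTER_CUBIC),cv2.resize(t[190:240,235:285],None,fx=8,fy=8,interpolation=cv2.INTER_CUBIC)]))
go(539,206,26,93.5)"
```

```text
position: [538.6, 206.4, 32.2]
wrist_force: [-0.1, 0.7, -0.2]
finger_gap: 85.5
finger_force: 0.0
position: [538.3, 206.4, 81.3]
wrist_force: [-0.5, -0.3, 0.5]
finger_gap: 85.6
finger_force: 0.0
F [0.257 0.08  0.067] sd [0.31 0.51 0.61] T [-0.0127 -0.0085 -0.0003] sd [0.022 0.024 0.027]
t9.90 pos [538.8 206.5  82.3] head 93.2 -> delta [-0.5  0.2 56.3] spin -0.3 F [-0.35 -0.06 -0.34] T [-0.052  0.029  0.003] gap 85.3
```

View pics/c5.png

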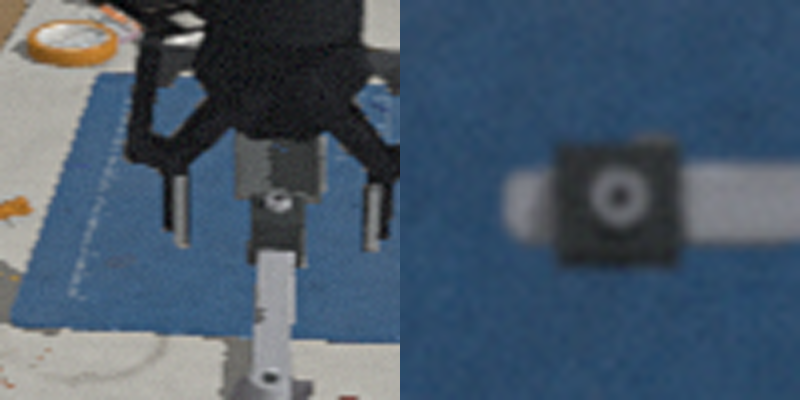

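Bar lies flat at rest on the mat, weight up; far end at top pixel (247.9,215.6), weight from column 254.4 to 270.4; the gripper is clear above.

```bash
python3 -c "
from h import *
far=ray('top',247.9,215.6,15);a=ray('top',254.4,215.6,35);b=ray('top',270.4,215.6,35);print(far,a,b)
print('dot side',ray('side',220+269/4,170+378/4,15))
print('dot side pre',ray('side',220+270/4,170+374/4,16))
"
python3 -c "
from h import *
go(534,275,75,93.2)"
```

```text
[532.48393954 346.69573437  15.        ] [531.09133265 332.52936906  35.        ] [531.98384117 299.00081374  35.        ]
dot side [540.86511674 167.129026    15.        ]
dot side pre [541.17271041 169.22234753  16.        ]
t9.90 pos [538.8 206.5  82.3] head 93.2 -> delta [68.7 -1.   7.3] spin -0.0 F [-0.35 -0.06 -0.34] T [-0.052  0.029  0.003] gap 85.3
```

```bash

python3 -m jog '[[20,0,0,0,1],[45,0,0,0,1],[63,0,6,0,1],[69,0,16,0,1],[69,0,28,0,1],[69,0,40,0,1],[69,0,48,0,1],[69,0,51,0,1]]' | grep -E "posi|force|gap"
python3 -m jog '[[0,0,0,0,0],[0,0,0,0,0],[0,0,0,0,0],[0,0,0,0,0],[0,0,0,0,0],[0,0,0,0,0],[0,0,0,0,0],[0,0,0,0,0]]'| grep -E "posi|force|gap"
python3 -m jog '[[0,0,0,0,0],[0,0,0,0,0],[0,0,-10,0,0],[0,0,-20,0,0],[0,0,-30,0,0],[0,0,-40,0,0],[0,0,-50,0,0],[0,0,-60,0,0]]'| grep -E "posi|force|gap"
python3 -m jog '[[0,0,-4,0,0],[0,0,-4,0,0],[0,0,-4,0,0],[0,0,-4,0,0],[0,0,-4,0,0],[0,0,-4,0,0],[0,0,-4,0,0],[0,0,-4,0,0]]'| grep -E "posi|force|gap"
python3 -c "
from h import *
sample(24,'pics/s6.png')
go(506.5,73.5,90,54.5)"
```

```text
position: [534.3, 274.8, 29.6]
wrist_force: [-0.1, -0.1, -0.6]
finger_gap: 85.4
finger_force: 0.0
position: [535.5, 275.5, 32.0]
wrist_force: [-0.9, -0.7, 4.7]
finger_gap: 18.3
finger_force: 59.4
position: [535.1, 275.4, 92.6]
wrist_force: [-0.8, -0.9, -3.4]
finger_gap: 18.3
finger_force: 59.2
position: [534.9, 275.4, 95.0]
wrist_force: [0.9, 0.3, -4.0]
finger_gap: 18.3
finger_force: 59.3
F [-0.005 -0.007 -3.974] sd [0.53 0.39 0.47] T [-0.0088 -0.0078  0.0057] sd [0.023 0.03  0.033]
t13.77 pos [535.  275.4  95.3] head 93.2 -> delta [-200.   -39.6    5.3] spin 38.7 F [-0.05 -0.01 -3.73] T [-0.031 -0.082  0.056] gap 18.2
```

```bash

python3 -m jog '[[-12,-2,0,4,0],[-35,-7,0,10,0],[-65,-13,0,17,0],[-100,-20,0,24,0],[-135,-27,0,31,0],[-165,-33,0,36,0],[-188,-37,0,38,0],[-201,-39,0,38.2,0]]' | grep -E "posi|force|gap"
python3 -m jog '[[0,0,4,0,0],[0,0,8,0,0],[0,0,12,0,0],[0,0,16,0,0],[0,0,18,0,0],[0,0,18,0,0],[0,0,18,0,0],[0,0,18,0,0]]' | grep -E "posi|force|gap"
python3 -c "
from h import *
P=[ray('side',220+u/4,170+v/4,26) for u,v in[(147,438),(232,492),(130,450),(215,505)]]
for i in(0,2):d=P[i+1]-P[i];print(np.degrees(np.arctan2(d[1],d[0]))+90,np.hypot(*d[:2]))
print(np.mean(P,0))
snap('side','pics/s7.png');snap('top','pics/t7.png')
s=cv2.imread('pics/s7.png');t=cv2.imread('pics/t7.png')
cv2.imwrite('pics/c7.png',np.hstack([cv2.resize(s[230:330,210:310],None,fx=4,fy=4,interpolation=cv2.INTER_CUBIC),cv2.resize(t[180:280,330:430],None,fx=4,fy=4,interpolation=cv2.INTER_CUBIC)]))
go(506.9,72.4,55,55)"
```

```text
position: [506.7, 70.2, 95.5]
wrist_force: [-0.7, 0.7, -3.6]
finger_gap: 18.2
finger_force: 59.3
position: [507.3, 72.9, 77.3]
wrist_force: [0.1, -0.5, -3.3]
finger_gap: 17.9
finger_force: 59.2
49.510880053402026 54.42602566284651
49.579021829657435 54.22584158243924
[508.82845348  71.00824769  26.        ]
t15.20 pos [507.3  72.7  77.4] head 55.0 -> delta [-0.5 -0.1 22.4] spin -0.0 F [-0.11 -0.22 -5.03] T [ 0.002  0.001 -0.024] gap 18.0
```

View pics/c7.png

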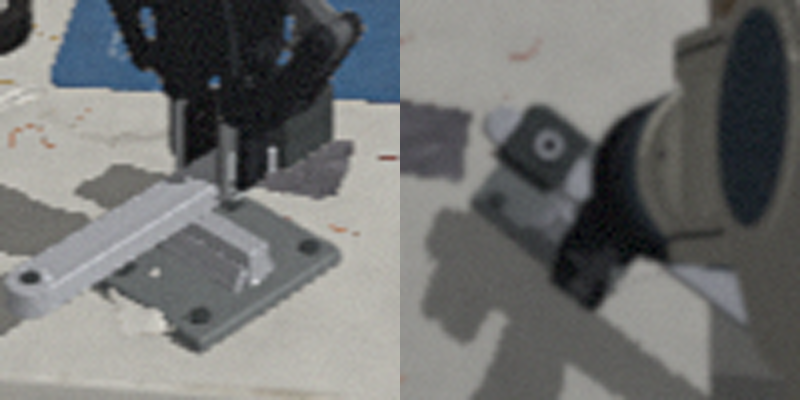

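Side view: the bar is held level over the blade, parallel to the foot within a few degrees. I'll refine the stand's angle by rectifying the first images.

```bash
python3 - <<'E'
from h import *
for n,f in(("top","pics/t0.png"),("side","pics/s0.png")):
    im=cv2.imread(f)
    for z,w in((8,70),(26,40)):
        c=np.array([[506-w,73-w],[506+w,73-w],[506+w,73+w],[506-w,73+w]],float)
        s=np.float32([proj(n,[*p,z]) for p in c]);d=np.float32([[0,0],[8*w,0],[8*w,8*w],[0,8*w]])
        r=cv2.warpPerspective(im,cv2.getPerspectiveTransform(s,d),(8*w,8*w),flags=cv2.INTER_CUBIC)
        g=cv2.GaussianBlur(cv2.cvtColor(r,cv2.COLOR_BGR2GRAY),(0,0),3)
        if z==8: m=(g<cv2.threshold(g,0,255,cv2.THRESH_OTSU)[0]).astype(np.uint8)
        else: m=(g>125).astype(np.uint8); m=(g>np.percentile(g,50)+25).astype(np.uint8)
        m=cv2.morphologyEx(m,cv2.MORPH_OPEN,np.ones((25,25)) if z==8 else np.ones((7,7)))
        k,L,st,ce=cv2.connectedComponentsWithStats(m)
        for i in range(1,k):
            if st[i,4]<3000: continue
            q=cv2.minAreaRect(np.argwhere(L==i)[:,::-1].astype(np.float32))
            print(n,z,"centre",(506-w+q[0][0]/4).__round__(1),(73-w+q[0][1]/4).__round__(1),"size",np.round(np.array(q[1])/4,1),"ang",round(q[2],1))
E
```

```text
top 8 centre 500.8 82.0 size [93.7 86.1] ang 52.2
top 8 centre 538.5 137.8 size [10. 40.] ang 90.0
top 26 centre 479.0 43.9 size [21.8 26. ] ang 90.0
top 26 centre 529.1 54.6 size [43.2 33.2] ang 90.0
top 26 centre 507.9 76.3 size [11.8 49. ] ang 51.8
side 8 centre 503.1 73.6 size [97.8 84.4] ang 52.3
side 8 centre 537.8 135.6 size [14.2 39. ] ang 90.0
side 26 centre 501.1 83.9 size [68.6 87.3] ang 66.7
```

Clean blade fit in the top view: 11.8 × 49 mm, angle 52°, centre about (508,75). Aligning and lowering.

```bash
python3 -c "
from h import *
go(507.6,73.7,55,52)"
python3 -m jog '[[1,0,3,3,0],[1,0,7,3,0],[1,0,11,3,0],[1,0,15,3,0],[1,0,18,3,0],[1,0,20,3,0],[1,0,21,3,0],[1,0,21,3,0]]' | grep -E "posi|force|gap"
python3 -m jog '[[0,0,0.5,0,0],[0,0,0.5,0,0],[0,0,1,0,0],[0,0,1,0,0],[0,0,1,0,0],[0,0,1,0,0],[0,0,1,0,0],[0,0,1,0,0]]' | grep -E "posi|force|gap"
python3 -c "
from h import *
sample(8,'pics/s8.png');go(507.6,73.7,55,52)"
```

```text
t15.20 pos [507.3  72.7  77.4] head 55.0 -> delta [ 1.  -0.3 22.4] spin 3.0 F [-0.11 -0.22 -5.03] T [ 0.002  0.001 -0.024] gap 18.0
position: [507.6, 73.3, 56.0]
wrist_force: [0.2, -0.2, -3.5]
finger_gap: 17.7
finger_force: 59.3
position: [507.8, 73.4, 55.3]
wrist_force: [0.4, -0.2, -2.8]
finger_gap: 17.7
finger_force: 59.3
F [ 0.085  0.038 -3.765] sd [0.42 0.53 0.51] T [ 0.0008 -0.0108 -0.01  ] sd [0.045 0.025 0.024]
t16.93 pos [507.8  73.4  55.3] head 52.0 -> delta [ 0.2 -0.3  0.3] spin -0.0 F [ 0.65  0.07 -4.22] T [ 0.053  0.01  -0.018] gap 17.8
```

Not touching yet; go down a bit more until the force changes.

```bash

python3 -m jog '[[0,0,0.3,0,0],[0,0,0.6,0,0],[0,0,0.8,0,0],[0,0,0.8,0,0],[0,0,0.8,0,0],[0,0,0.8,0,0],[0,0,0.8,0,0],[0,0,0.8,0,0]]' >/dev/null
python3 -c "
from h import *
sample(6);go(507.6,73.7,55,52)"
python3 -m jog '[[0,0,0.3,0,0],[0,0,0.6,0,0],[0,0,0.8,0,0],[0,0,0.8,0,0],[0,0,0.8,0,0],[0,0,0.8,0,0],[0,0,0.8,0,0],[0,0,0.8,0,0]]' >/dev/null
python3 -c "
from h import *
sample(6);go(507.6,73.7,55,52)"
```

```text
F [-2.373 -0.179  5.538] sd [0.64 0.41 0.41] T [-0.0261  0.579   0.0257] sd [0.023 0.034 0.019]
t17.90 pos [507.8  73.4  54.8] head 52.0 -> delta [ 0.1 -0.4 -0.2] spin -0.0 F [-1.4  -0.76  4.91] T [-0.041  0.593 -0.008] gap 17.9
F [-5.786 -0.284 14.726] sd [0.34 0.5  0.52] T [-0.0614  1.2369  0.0064] sd [0.037 0.023 0.024]
t18.87 pos [507.8  73.3  54.7] head 52.0 -> delta [ 0.2 -0.4 -0.3] spin -0.0 F [-5.64 -1.07 14.94] T [-0.075  1.209 -0.031] gap 18.0
```

The contact force acts about 55 mm off centre toward the robot, which isn't the blade. Looking.

```bash
python3 -m jog '[[0,0,-1,0,0],[0,0,-1,0,0],[0,0,-1.6,0,0],[0,0,-1.6,0,0],[0,0,-1.6,0,0],[0,0,-1.6,0,0],[0,0,-1.6,0,0],[0,0,-1.6,0,0]]' | grep -E "posi|force|gap"
python3 -c "
from h import *
snap('side','pics/s9.png')
s=cv2.imread('pics/s9.png')
cv2.imwrite('pics/c9.png',cv2.resize(s[215:335,180:340],None,fx=5,fy=5,interpolation=cv2.INTER_CUBIC))
o=robot.get_obs();print(o['q'],o['joint_torque'].round(2));sample(6)"
```

```text
position: [507.7, 73.4, 55.1]
wrist_force: [-0.2, 0.2, -4.0]
finger_gap: 17.9
finger_force: 59.3
[-2.02484694e-02  3.41827393e-01 -4.13561290e-01  8.15627348e-01
  1.00334664e-06  2.21444020e+00] [-0.000e+00 -5.663e+01  2.831e+01 -1.000e-02  1.000e-02  0.000e+00]
F [ 0.025 -0.378 -3.704] sd [0.39 0.49 0.57] T [-0.0082  0.0086 -0.0156] sd [0.029 0.018 0.025]
```

View pics/c9.png

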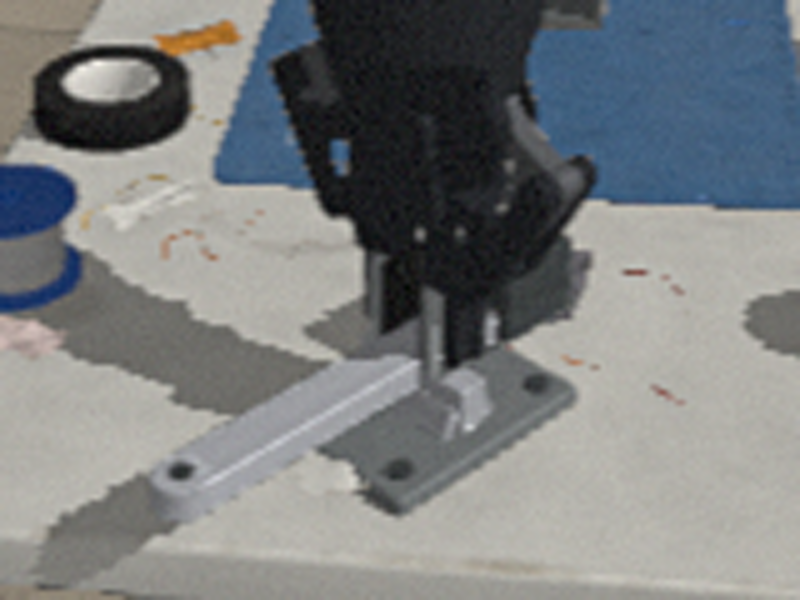

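The horizontal force component suggests that the moment reference sits higher up the wrist, so the contact is the blade directly below: heights agree at 55.0. I'll settle to light contact and open partway.

```bash
python3 -m jog '[[0,0,0.3,0,0],[0,0,0.6,0,0],[0,0,0.6,0,0],[0,0,0.6,0,0],[0,0,0.6,0,0],[0,0,0.6,0,0],[0,0,0.6,0,0],[0,0,0.6,0,0]]' | grep -E "posi|force|gap"
python3 -m jog '[[0,0,0,0,0.24],[0,0,0,0,0.26],[0,0,0,0,0.28],[0,0,0,0,0.3],[0,0,0,0,0.35],[0,0,0,0,0.4],[0,0,0,0,0.4],[0,0,0,0,0.4]]' | grep -E "posi|force|gap"
python3 -c "
from h import *
snap('side','pics/s10.png');snap('top','pics/t10.png')
s=cv2.imread('pics/s10.png');t=cv2.imread('pics/t10.png')
cv2.imwrite('pics/c10.png',np.hstack([cv2.resize(s[220:340,195:295],None,fx=4,fy=4,interpolation=cv2.INTER_CUBIC),cv2.resize(t[170:290,330:430],None,fx=4,fy=4,interpolation=cv2.INTER_CUBIC)]))
"
```

```text
position: [507.8, 73.4, 54.8]
wrist_force: [-1.3, -0.5, 1.3]
finger_gap: 17.6
finger_force: 59.9
position: [507.8, 73.4, 54.7]
wrist_force: [0.2, 0.2, -0.4]
finger_gap: 34.0
finger_force: 0.0
```

View pics/c10.png

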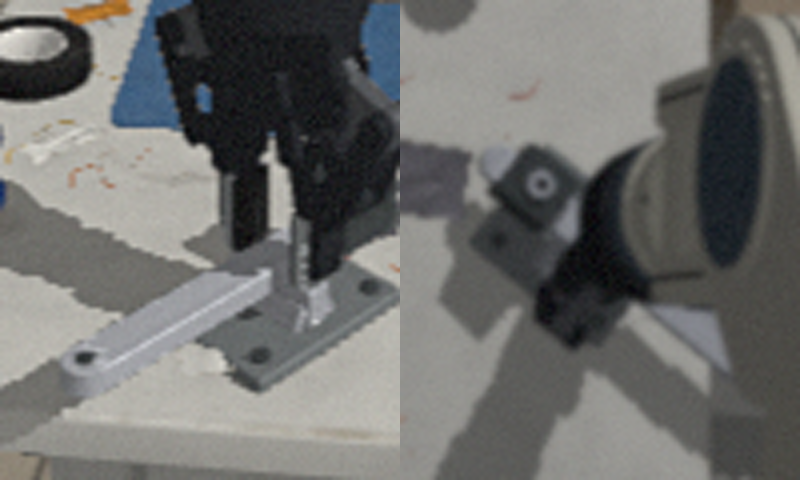

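Released with the bar level: dot at image (216.5,309.3), unchanged from (216,309) when held. I'll open wider and back off straight up.

```bash
python3 -m jog '[[0,0,0,0,0.5],[0,0,0,0,0.6],[0,0,0,0,0.7],[0,0,0,0,0.7],[0,0,-3,0,0.7],[0,0,-8,0,0.7],[0,0,-16,0,0.7],[0,0,-26,0,0.7]]' | grep -E "posi|force|gap"
python3 -m jog '[[0,0,-15,0,0.7],[0,0,-30,0,0.7],[0,0,-45,0,0.7],[0,0,-60,0,0.7],[0,0,-75,0,0.7],[0,0,-90,0,0.7],[0,0,-90,0,0.7],[0,0,-90,0,0.7]]' | grep -E "posi|force|gap"
python3 -c "
from h import *
snap('side','pics/s11.png');snap('top','pics/t11.png')
s=cv2.imread('pics/s11.png');t=cv2.imread('pics/t11.png')
cv2.imwrite('pics/c11.png',np.hstack([cv2.resize(s[220:340,195:295],None,fx=4,fy=4,interpolation=cv2.INTER_CUBIC),cv2.resize(t[170:290,330:430],None,fx=4,fy=4,interpolation=cv2.INTER_CUBIC)]))
"
```

```text
position: [507.6, 73.4, 81.3]
wrist_force: [0.5, 0.2, 0.1]
finger_gap: 59.5
finger_force: 0.0
position: [508.2, 73.4, 172.0]
wrist_force: [0.3, -0.3, -0.5]
finger_gap: 59.8
finger_force: 0.0
```

View pics/c11.png

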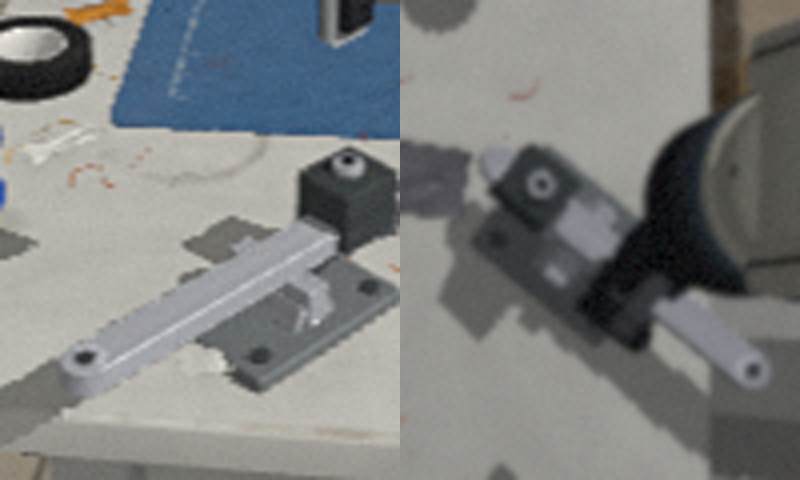

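The bar rests level across the blade (dot still at (216.5,309.3)), weight up, gripper well clear. Handing in.

```bash
python3 -c "
from h import *
print(robot.finish_job())"
```

```text
the job is handed in; nothing more can be done
None
```

The bar was drawn from the cradle, laid flat and released, then regrasped near its middle and left balanced level across the stand edge, weight up, with the bystanders left alone; the job is handed in, at about 23 s of the 64 s allowed.

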